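Nest the mixing pans with fanned handles and shut their box

TASK

Put the three mixing pans away in the wooden box: set the middle-sized pan into the large one that stands in the box, then the small one into the middle one, each sitting flat on the bottom of the pan below, with the three handles fanned out so that there is a clear gap between every two of them. Then tip the lid over so that the box is fully shut with the pans inside. Leave the sanding block, the flat tin and the screw jar where they are.

Things in the scene. Friction and masses are not known exactly. Their poses are not given: they have to be found in the camera images.
- large_pan: largest of three like aluminium pans with wooden handles, loose in the box, handle toward the box's front: rim radius 48 mm, underside radius 41, height 42, wall 2.5, bottom 6 mm, 0.2 kg. A pan nested in it sits 6 mm higher, about 4 mm loose all round; it cannot sit flat with one handle over another. Straight handle along its +x. Origin: centre of the underside, z up.
- middle_pan: middle pan, loose on the bench right of the box: rim radius 41.5 mm, underside radius 34.5 mm, 42 mm high, wall 2.5 mm, bottom 6 mm thick, 0.15 kg.  Straight handle along its +x. Origin: centre of the underside, z up.
- small_pan: smallest pan, loose on the bench right of the box: rim radius 35 mm, underside radius 28 mm, 42 mm high, wall 2.5 mm, bottom 6 mm thick, 0.11 kg.  Straight handle along its +x. Origin: centre of the underside, z up.
- large_pan_grip (a point): point in the middle of the large pan's handle, on its centre line, 88 mm from the pan's axis, 52.5 mm above its underside; the handle is a bar 12 mm wide, 12 mm thick, 70 mm long, which starts at the rim (bar centre 44 mm above the underside) and slopes up outward by 0.21 rad; grip across it from above
- middle_pan_grip (a point): point in the middle of the middle pan's handle, 81.5 mm from the pan's axis, 52.5 mm above its underside; the handle is a bar 12 mm wide, 12 mm thick, 70 mm long, which starts at the rim (bar centre 44 mm above the underside) and slopes up outward by 0.21 rad; grip across it from above
- small_pan_grip (a point): point in the middle of the small pan's handle, 75 mm from the pan's axis, 52.5 mm above its underside; the handle is a bar 12 mm wide, 12 mm thick, 70 mm long, which starts at the rim (bar centre 44 mm above the underside) and slopes up outward by 0.21 rad; grip across it from above
- box: open wooden box fixed to the bench, 210 x 210 mm outside, 95 mm high, walls and floor 8 mm thick. Origin: centre of its underside; +x points to the hinge side, -x to the front, z up.
- lid (a joint): angle of the free-swinging wooden lid (210 x 210 x 8 mm, 0.25 kg) hinged on the box's +x rim: 0 shut, pi/2 upright, 1.9 leaning fully back, where it rests at the start. Pushed past upright (below about 1.5) it falls shut by its own weight. A cleat 80 mm long, 18 mm proud sits mid-width on its outer face by the free edge.
- lid_hinge (a point): middle of the lid's hinge line, 95 mm above the bench, on the box's outer +x face
- lid_edge (a point): middle of the lid's free edge, 210 mm from the hinge
- sand_block: cork sanding block, 62 x 112 x 29 mm, loose; origin centre of underside
- round_tin: flat round tin, 99 mm across, 24 mm high, loose; origin centre of underside
- screw_jar: glass jar of screws, 58 mm across, 77 mm high, loose; origin centre of underside

How it is judged (in metres and radians):
On the way, in this order (a step that is already met when the one before it is completed fails the run):
1. the middle pan sits flat in the large one in the box, handles apart, released (angle between each of large_pan, middle_pan's own z axis and vertical below 0.06 rad and z of large_pan in the frame of box between 0 and 0.012 m and horizontal distance between large_pan and box below 0.08 m and horizontal distance between middle_pan and large_pan below 0.008 m and z of middle_pan in the frame of large_pan between 0.003 and 0.009 m and angle between the x axis of middle_pan and the x axis of large_pan, either way round above 0.3 rad and contact force between the fingers and middle_pan below 0.3 N and linear speed of middle_pan below 0.02 m/s), for 0.2 s.
2. the small pan sits flat in the middle one, all handles apart, released (angle between each of large_pan, middle_pan, small_pan's own z axis and vertical below 0.06 rad and z of large_pan in the frame of box between 0 and 0.012 m and horizontal distance between large_pan and box below 0.08 m and horizontal distance between middle_pan and large_pan below 0.008 m and z of middle_pan in the frame of large_pan between 0.003 and 0.009 m and angle between the x axis of each of middle_pan, small_pan and the x axis of large_pan, either way round above 0.3 rad and horizontal distance between small_pan and middle_pan below 0.008 m and z of small_pan in the frame of middle_pan between 0.003 and 0.009 m and angle between the x axis of small_pan and the x axis of middle_pan, either way round above 0.3 rad and contact force between the fingers and small_pan below 0.3 N and linear speed of small_pan below 0.02 m/s), for 0.2 s.
At the end, for the whole second after the job is handed in: Large pan upright on the box's floor within 80 mm of its middle; middle pan in it, small pan in that: each 3-9 mm above the pan below, axes within 8 mm, upright within 0.06 rad; every two handles at least 0.3 rad apart; lid below 0.04 rad; all at rest (angle between each of large_pan, middle_pan, small_pan's own z axis and vertical below 0.06 rad and z of large_pan in the frame of box between 0 and 0.012 m and horizontal distance between large_pan and box below 0.08 m and horizontal distance between middle_pan and large_pan below 0.008 m and z of middle_pan in the frame of large_pan between 0.003 and 0.009 m and angle between the x axis of each of middle_pan, small_pan and the x axis of large_pan, either way round above 0.3 rad and horizontal distance between small_pan and middle_pan below 0.008 m and z of small_pan in the frame of middle_pan between 0.003 and 0.009 m and angle between the x axis of small_pan and the x axis of middle_pan, either way round above 0.3 rad and value of joint lid below 0.04 rad and velocity of joint lid below 0.1 rad/s and linear speed of each of large_pan, middle_pan, small_pan below 0.02 m/s); the robot touches nothing.
It fails at once if the sanding block is pushed more than 4 cm from its place (distance of sand_block from where it was at the start of the episode above 0.04 m).
It fails at once if the flat tin is pushed more than 4 cm from its place (distance of round_tin from where it was at the start of the episode above 0.04 m).
It fails at once if the screw jar is pushed more than 4 cm from its place (distance of screw_jar from where it was at the start of the episode above 0.04 m).
It also fails if it takes over 72 s, if anything falls off the work surface, if the arm or the gripper's body presses on something with over 40 N, if the wrist force passes 120 N, or if a joint passes its speed limit or range.

ROBOT

A 7-joint arm with a two-finger parallel gripper is mounted at the origin on a cart in front of the work surface, level with it; the furniture and walls round the work are solid. World frame = base frame: x ahead of the robot, y to its left, z up, the work surface at z = 0. Lengths are in mm, angles in rad, forces in N, time in s.
With the tool pointing down it reaches from about 400 to 850 mm from the base axis. Payload 10.4 kg.
Tool frame: the origin (TCP) lies midway between the tips of the shut fingers; the grasp point (between the pads) lies 19 mm behind it; z points along the fingers, y is the line along which they close (so a half turn about z gives the same grasp; the last joint's range is limited). The gripper opens to 87 mm and grips with 3 to 60 N. Pads are 19 mm wide; open, the fingers measure 117 mm over their backs; the gripper's body (75 mm by 190 mm) begins 51 mm behind the grasp point.
Start: joints at [-1.126, 0.332, -0.065, 1.46, 0.022, 1.35, -0.088], TCP at [281.819, 557.88, 222.576] pointing down, gripper open.
Joint ranges: [-2.6, 2.6], [-0.5, 2.12], [-1.47, 1.34], [0.16, 2.42], [-1.27, 4.41], [0.06, 2.06], [-2.6, 2.6]. Speed limits (rad/s): [2.22, 2.22, 2.79, 2.79, 3.14, 3.14, 3.14].

INTERFACE

Orientations are given as a 3x3 rotation matrix whose columns are the frame's x, y, z axes.
In Python, from plant import * gives the robot as it stands. The module is installed in compiled form; this text tells all that it offers.
- The arm moves only by the tool jog_arm, never from a script. Its argument "commands" is a list of rows, each an object with "slide": the shift along the tool's x, y, z in mm, a list of three; "rotation": the turn, a rotation vector about the tool's x, y, z in degrees, a list of three; "grip": the opening in per cent of the stroke, from 0 (shut) to 100 (fully open). In form: [{"slide": [tx, ty, tz], "rotation": [ax, ay, az], "grip": grip}, ...]. A call has 1 to 5 rows; each row shifts and turns the commanded pose from where the row before left it, along the tool's axes as they then stand; what a row does not reach is not made up. A row lasts 1/12 s, in which the tool goes at most 41.7 mm and 7.16 degrees, less where a joint would pass 70% of its speed; a pose out of reach is approached as far as the arm can. A call with a gripper value outside its range is refused whole. The fingers move at their own pace and stop on an object; "squeeze" is the grip in N (left out, the last holds). Time passes only in rows, so rows that do not move let the fingers close. It gives the time, the measured TCP pose, the force, the opening and the grip force at its end, in the units of the state.
- get_obs(): the state, without advancing time (a new reading comes with each control period).
- snapshot(name): name is "scene" or "side" or "wrist"; returns a dict with "pixels" (400x640x3 uint8, blue, green, red), "depth" (400x640 float32, mm along the optical axis (not along the pixel's ray), 0 where there is no reading), "fov_y" (degrees; the focal length in pixels is half the picture's height over the tangent of half this angle, whatever the lens; pixels are square), "cx", "cy" (the principal point, pixels), "cam_to_world" (4x4, takes a point from camera to world coordinates); the wrist camera has in their place "mount" (4x4, takes a point from camera to tool coordinates, whose origin is the TCP and whose axes are the flange's). Camera axes: x right, y down, z forward; pixel columns grow to the right and rows downward; lengths in mm; the calibration is good to about 2 mm. A picture is of the moment at which its call begins: read the wrist's pose just before it.
- close_job(): hands the job in; it is judged then, once.
The state is a dict: "t": time; "qpos": joint angles; "dq": joint speeds; "joint_torque": joint torques, N m; "tool_pos": TCP position; "orientation": TCP orientation; "force": force on the tool from outside, world axes, zero at the start; "ft_torque": the same for the moment, N m; "width": finger opening in mm; "grip_force": force on a finger pad.
Only numpy, scipy, OpenCV 4.12 (cv2) and the standard library are available. Lean on these libraries where they do the work, as an engineer would, in place of code of your own. Each camera call takes 0.05 s, during which the arm holds its last target. There are 200 camera calls.

## Working session

There is one attempt and no reset: what is moved stays moved. The work goes in short steps, Python scripts to look and compute and a tool call to move; the robot and the scene stay as the last step left them, time stands still between calls to the robot, and variables do not carry over. Pictures are saved under pics/ and viewed, at most 10 in all, crops included, and the job is handed in when it is done.

Besides the shell and the picture viewer there is one more tool, called as name([rows], argument=value, ...), one row to a line, values as JSON. jog_arm: Moves the arm, as the interface text tells. Its arguments: {"type":"object","properties":{"commands":{"type":"array","items":{"type":"object","properties":{"slide":{"type":"array","items":{"type":"number"}},"rotation":{"type":"array","items":{"type":"number"}},"grip":{"type":"number"}}}},"squeeze":{"type":"number"}},"required":["commands"]}

```bash
mkdir -p pics; cat > h.py <<'E'
from plant import *
import numpy as np, cv2
def shot(n,save=None):
    o=get_obs(); s=snapshot(n)
    if 'mount' in s:
        T=np.eye(4);T[:3,:3]=np.array(o['orientation']);T[:3,3]=o['tool_pos'];M=T@np.array(s['mount'])
    else: M=np.array(s['cam_to_world'])
    f=200/np.tan(np.radians(s['fov_y'])/2)
    d=s['depth'];v,u=np.mgrid[0:400,0:640]
    P=np.stack([(u-s['cx'])/f*d,(v-s['cy'])/f*d,d],-1)@M[:3,:3].T+M[:3,3]
    P[d==0]=np.nan
    if save: cv2.imwrite(save,s['pixels'])
    return s,P,M,f
E
python3 - <<'E'
from h import *
o=get_obs();print(o['t'],o['tool_pos'],np.round(o['orientation'],3).tolist(),o['width'])
ims=[]
for n in['scene','side']:
    s,P,M,f=shot(n); ims.append(s['pixels']); np.savez(n+'.npz',P=P,px=s['pixels'],M=M,f=f,c=[s['cx'],s['cy']]); print(n,np.round(M,3).tolist(),f,np.isnan(P).mean())
cv2.imwrite('pics/a.png',ims[0]);cv2.imwrite('pics/b.png',ims[1])
E
```

```text
0.0 [281.66432182 557.5310355  221.76728967] [[-0.893, 0.451, -0.001], [0.451, 0.893, -0.001], [-0.0, -0.001, -1.0]] 86.48196109194818
scene [[-0.856, -0.365, 0.365, 75.51], [-0.517, 0.615, -0.595, 708.69], [-0.007, -0.698, -0.716, 1072.143], [0.0, 0.0, 0.0, 1.0]] 458.2285031682836 0.08591015625
side [[-0.028, 0.679, -0.734, 1222.471], [1.0, 0.02, -0.019, -108.443], [0.002, -0.734, -0.679, 661.237], [0.0, 0.0, 0.0, 1.0]] 369.86422633993493 0.0041015625
```

View pics/a.png

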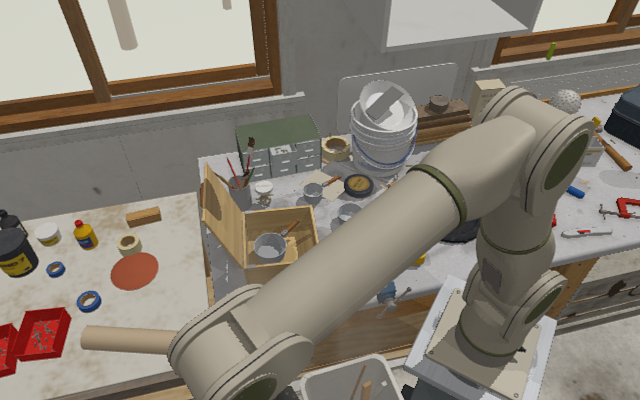

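View pics/b.png

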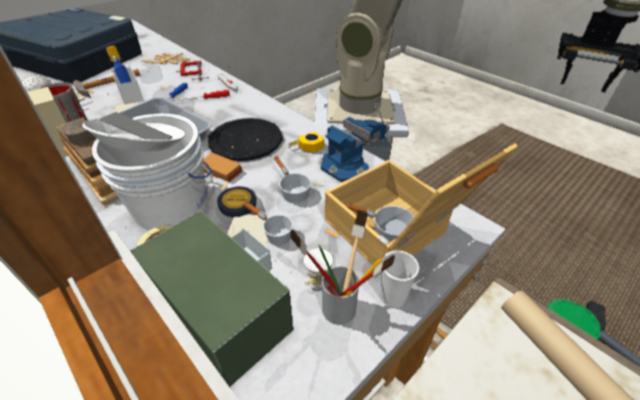

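The scene view shows the box at (280,240) with its lid leaning left, the large pan at (270,247) and small pans near (315,190) and (350,213). The side view shows pans at (294,185) and (278,228), the box at (390,210), the tin at (237,200), the cork block at (222,165), and the mug and brush holder beyond the box.

```bash
python3 - <<'E'
from h import *
z=np.load('side.npz');P=z['P'];px=z['px']
def q(n,u,v): print(n,np.round(P[v,u]).tolist())
for n,u,v in [('corner',388,163),('c',327,205),('c',452,190),('lidtip',517,148),('hingeR',405,250),('pan1',294,187),('h1',279,161),('pan2',277,230),('h2',250,207),('pan0',393,222),('h0',365,213),('tin',237,200),('block',222,165),('jar',318,262),('brush',340,285),('mug',400,265),('greenbox',210,250),('bench',470,240),('vise',345,150)]: q(n,u,v)
cv2.imwrite('pics/c.png',cv2.resize(px[130:310,210:530],None,fx=2.5,fy=2.5,interpolation=cv2.INTER_CUBIC))
# top-down map
m=np.isfinite(P).all(-1)
ims=[]
H=np.zeros((600,560,3),np.uint8);Z=np.full((600,560),-9.)
for f in('side','scene'):
    z=np.load(f+'.npz');P=z['P'];px=z['px']
    m=np.isfinite(P).all(-1)&(P[...,2]>-20)&(P[...,2]<330)
    X=((900-P[m][:,0])).astype(int);Y=((450-P[m][:,1])).astype(int)
    for a,b,zz,c in zip(X,Y,P[m][:,2],px[m]):
        if 0<=a<599 and 0<=b<559 and zz>Z[a,b]: H[a:a+2,b:b+2]=c;Z[a:a+2,b:b+2]=zz
for i in range(0,600,100): cv2.putText(H,str(900-i),(0,i+8),0,.35,(0,255,0));cv2.line(H,(0,i),(15,i),(0,255,0))
for i in range(50,560,100): cv2.putText(H,str(450-i),(i,595),0,.35,(0,255,0));cv2.line(H,(i,580),(i,570),(0,255,0))
cv2.imwrite('pics/d.png',H)
E
```

```text
corner [457.0, 44.0, 90.0]
c [584.0, -110.0, 58.0]
c [757.0, 96.0, 261.0]
lidtip [-1067.0, 1267.0, -888.0]
hingeR [702.0, 61.0, 40.0]
pan1 [463.0, -201.0, 8.0]
h1 [416.0, -243.0, 60.0]
pan2 [620.0, -229.0, 6.0]
h2 [598.0, -291.0, 60.0]
pan0 [593.0, 51.0, 15.0]
h0 [754.0, -42.0, 201.0]
tin [538.0, -339.0, 26.0]
block [403.0, -406.0, 32.0]
jar [767.0, -125.0, 76.0]
brush [792.0, -80.0, 35.0]
mug [761.0, 39.0, 64.0]
greenbox [793.0, -321.0, 137.0]
bench [635.0, 229.0, 2.0]
vise [400.0, -65.0, 89.0]
```

View pics/c.png

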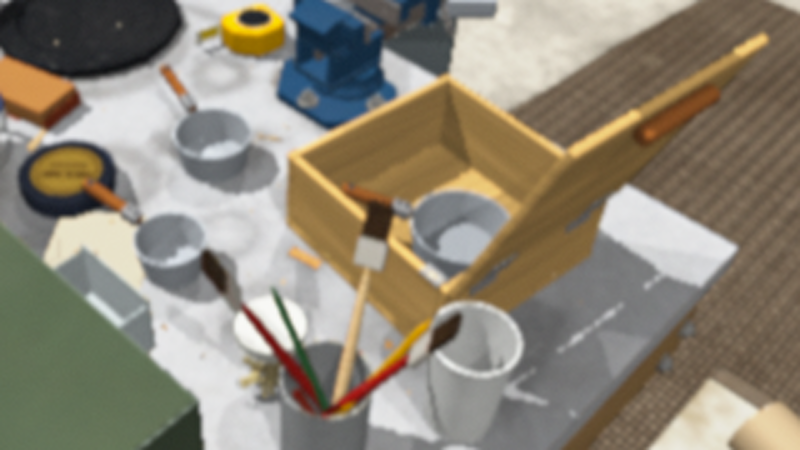

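View pics/d.png

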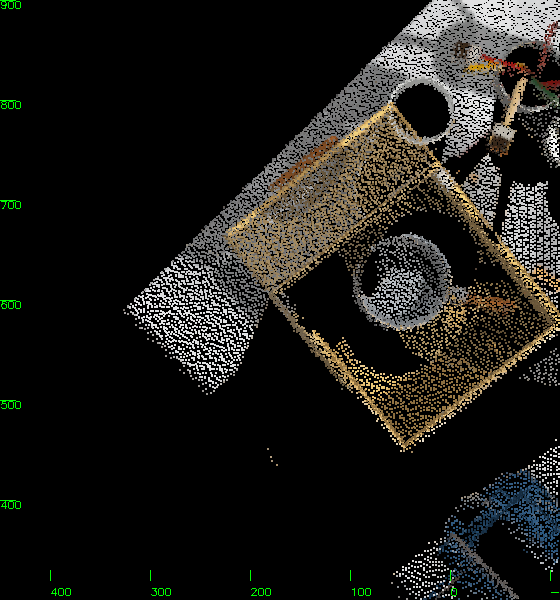

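The crop shows box, lid with cleat, three pans, handles pointing away from the camera; the top-down map puts the box centre near (595,33), turned about 39°. Now fit numbers.

```bash
cat > fit.py <<'E'
from h import *
from scipy.optimize import least_squares
def pans(A,C,cs,zb,verbose=True):
    hsv=cv2.cvtColor(C.reshape(-1,1,3),cv2.COLOR_BGR2HSV).reshape(-1,3)
    out=[]
    for (cx,cy),z0 in zip(cs,zb):
        r=np.hypot(A[:,0]-cx,A[:,1]-cy)
        m=(r<60)&(A[:,2]>z0+37)&(A[:,2]<z0+46)&(hsv[:,1]<60)
        Q=A[m]
        s=least_squares(lambda p:np.hypot(Q[:,0]-p[0],Q[:,1]-p[1])-p[2],[cx,cy,40],loss='soft_l1',f_scale=2)
        c=s.x[:2]
        r=np.hypot(A[:,0]-c[0],A[:,1]-c[1])
        m=(r<s.x[2]+75)&(r>s.x[2]+5)&(A[:,2]>z0+38)&(A[:,2]<z0+72)&(hsv[:,1]>110)&(hsv[:,0]<14)
        h=np.median(A[m][:,:2],0)-c if m.any() else [np.nan]*2
        out.append((c,s.x[2],np.degrees(np.arctan2(h[1],h[0])),np.hypot(*h),len(Q),m.sum(),np.abs(s.fun).mean()))
        if verbose:print(np.round(c,1),'R%.1f hang %.1f hr %.0f n%d nh%d e%.2f'%out[-1][1:])
    return out
E
python3 - <<'E'
from fit import *
for f in('side','scene'):
    z=np.load(f+'.npz');P=z['P'];m=np.isfinite(P).all(-1);A=P[m];C=z['px'][m];print(f)
    try: pans(A,C,[(463,-210),(620,-235),(622,48)],[0,0,8])
    except Exception as e:print(e)
z=np.load('side.npz');P=z['P'];m=np.isfinite(P).all(-1)&(P[...,2]>91)&(P[...,2]<99);A=P[m]
A=A[(A[:,0]>440)&(A[:,0]<760)&(abs(A[:,1]-35)<170)]
# box rim: fit hull square
hsv=cv2.cvtColor(z['px'][m].reshape(-1,1,3),cv2.COLOR_BGR2HSV)
r=cv2.minAreaRect(A[:,:2].astype(np.float32));print('box',r)
# jar & tin & block top heights
for n,u,v in[('jar',270//2.5+210,310//2.5+130)]:print(n,P[int(v),int(u)])
m=np.isfinite(P).all(-1)&(abs(P[...,0]-400)<120)&(abs(P[...,1]+65)<90);print('vise z',P[m][:,2].max())
m=np.isfinite(P).all(-1)&(np.hypot(P[...,0]-760,P[...,1]+50)<90);Q=P[m];Q=Q[Q[:,2]<400];print('brush max',Q[Q[:,2].argsort()[-3:]])
E
```

```text
side
[ 484.1 -196.4] R39.4 hang -144.1 hr 79 n131 nh35 e1.44
[ 636.5 -223.4] R33.1 hang -120.7 hr 76 n178 nh79 e1.28
[619.2  45.8] R45.9 hang -102.2 hr 99 n158 nh38 e0.94
scene
[ 481.9 -192.3] R39.3 hang nan hr nan n37 nh0 e1.74
[ 633.4 -219.3] R33.6 hang -121.6 hr 86 n65 nh11 e2.16
[617.2  50.3] R46.0 hang -107.0 hr 81 n115 nh11 e1.27
box ((607.3457641601562, 37.07475280761719), (246.66934204101562, 221.047607421875), 38.28467559814453)
jar [ 748.74070301 -125.90542169   77.75763457]
vise z 129.74891845706202
brush max [[767.863214    39.27095103 207.60767874]
 [770.40008758  38.86139527 207.70891379]
 [772.15406989  39.15573898 214.34825957]]
```

```bash
cat > plan.py <<'E'
from h import *
from scipy.spatial.transform import Rotation as R
import json
def down(a): # tool z down, tool x at world angle a (deg)
    c,s=np.cos(np.radians(a)),np.sin(np.radians(a)); return np.array([[c,s,0],[s,-c,0],[0,0,-1.]])
def rows(wps,grip,p0=None,R0=None,mx=40,ma=7):
    """wps: list of (xyz, angle); prints rows"""
    o=get_obs(); p=np.array(o['tool_pos'] if p0 is None else p0); Q=np.array(o['orientation'] if R0 is None else R0)
    out=[]
    for t,a in wps:
        t=np.array(t,float);T=down(a) if np.isscalar(a) else a
        rv=R.from_matrix(Q.T@T).as_rotvec(degrees=True)
        n=max(1,int(np.ceil(max(np.linalg.norm(t-p)/mx,np.linalg.norm(rv)/ma))))
        d=(t-p)/n
        for i in range(n):
            sl=np.round(Q.T@d,1); r=np.round(rv/n,2)
            out.append({"slide":sl.tolist(),"rotation":r.tolist(),"grip":grip})
            p=p+Q@sl; Q=Q@R.from_rotvec(r,degrees=True).as_matrix()
            d=(t-p)/max(1,n-1-i)
    for i in range(0,len(out),5): print(json.dumps(out[i:i+5]))
    print(len(out),np.round(p,1)); return p,Q
E
python3 -c "
from plan import *
rows([((450,60,280),100),((445,-215,225),36)],60)"
```

```text
[{"slide": [-26.8, -26.3, -4.1], "rotation": [-0.0, 0.0, 3.8], "grip": 60}, {"slide": [-28.4, -24.5, -4.1], "rotation": [-0.0, 0.0, 3.8], "grip": 60}, {"slide": [-30.0, -22.5, -4.1], "rotation": [-0.0, 0.0, 3.8], "grip": 60}, {"slide": [-31.4, -20.5, -4.1], "rotation": [-0.0, 0.0, 3.8], "grip": 60}, {"slide": [-32.7, -18.4, -4.1], "rotation": [-0.0, 0.0, 3.8], "grip": 60}]
[{"slide": [-33.9, -16.2, -4.1], "rotation": [-0.0, 0.0, 3.8], "grip": 60}, {"slide": [-34.9, -13.9, -4.1], "rotation": [-0.0, 0.0, 3.8], "grip": 60}, {"slide": [-35.7, -11.5, -4.1], "rotation": [-0.0, 0.0, 3.8], "grip": 60}, {"slide": [-36.4, -9.1, -4.1], "rotation": [-0.0, 0.0, 3.8], "grip": 60}, {"slide": [-36.9, -6.7, -4.2], "rotation": [-0.0, 0.0, 3.8], "grip": 60}]
[{"slide": [-37.3, -4.3, -4.1], "rotation": [-0.0, 0.0, 3.8], "grip": 60}, {"slide": [-37.5, -1.8, -4.2], "rotation": [-0.0, 0.0, 3.8], "grip": 60}, {"slide": [-37.5, 0.7, -4.1], "rotation": [-0.0, 0.0, 3.8], "grip": 60}, {"slide": [-37.3, 3.3, -4.2], "rotation": [-0.0, 0.0, 3.8], "grip": 60}, {"slide": [-27.0, -5.3, 5.5], "rotation": [-0.0, 0.01, 6.4], "grip": 60}]
[{"slide": [-27.4, -2.2, 5.5], "rotation": [-0.0, 0.01, 6.4], "grip": 60}, {"slide": [-27.5, 0.8, 5.5], "rotation": [-0.0, 0.01, 6.4], "grip": 60}, {"slide": [-27.2, 3.9, 5.5], "rotation": [-0.0, 0.01, 6.4], "grip": 60}, {"slide": [-26.6, 6.9, 5.5], "rotation": [-0.0, 0.01, 6.4], "grip": 60}, {"slide": [-25.7, 9.9, 5.5], "rotation": [-0.0, 0.01, 6.4], "grip": 60}]
[{"slide": [-24.4, 12.6, 5.5], "rotation": [-0.0, 0.01, 6.4], "grip": 60}, {"slide": [-22.9, 15.3, 5.5], "rotation": [-0.0, 0.01, 6.4], "grip": 60}, {"slide": [-21.0, 17.8, 5.6], "rotation": [-0.0, 0.01, 6.4], "grip": 60}, {"slide": [-18.9, 19.9, 5.5], "rotation": [-0.0, 0.01, 6.4], "grip": 60}]
24 [ 445. -215.  225.]
```

jog_arm([
  {"slide":[-27,-26,-4],"rotation":[0,0,3.8],"grip":60},
  {"slide":[-28,-24.5,-4],"rotation":[0,0,3.8],"grip":60},
  {"slide":[-30,-22.5,-4],"rotation":[0,0,3.8],"grip":60},
  {"slide":[-31.5,-20.5,-4],"rotation":[0,0,3.8],"grip":60},
  {"slide":[-32.5,-18.5,-4],"rotation":[0,0,3.8],"grip":60},
])

```text
t: 0.52
tool_pos: [341.9, 378.6, 242.3]
orientation: [[-0.695, 0.719, -0.0], [0.719, 0.695, -0.0], [0.0, -0.0, -1.0]]
force: [0.4, -0.0, -0.5]
width: 61.4
grip_force: 0.0
```

jog_arm([
  {"slide":[-34,-16,-4],"rotation":[0,0,3.8],"grip":60},
  {"slide":[-35,-14,-4],"rotation":[0,0,3.8],"grip":60},
  {"slide":[-35.5,-11.5,-4],"rotation":[0,0,3.8],"grip":60},
  {"slide":[-36.5,-9,-4],"rotation":[0,0,3.8],"grip":60},
  {"slide":[-37,-6.5,-4],"rotation":[0,0,3.8],"grip":60},
])

```text
t: 0.93
tool_pos: [402.4, 200.9, 262.6]
orientation: [[-0.423, 0.906, -0.0], [0.906, 0.423, 0.0], [0.0, -0.0, -1.0]]
force: [0.5, 1.0, 0.8]
width: 52.2
grip_force: 0.0
```

jog_arm([
  {"slide":[-37.5,-4,-4],"rotation":[0,0,3.8],"grip":60},
  {"slide":[-37.5,-2,-4],"rotation":[0,0,3.8],"grip":60},
  {"slide":[-37.5,0.5,-4],"rotation":[0,0,3.8],"grip":60},
  {"slide":[-37.5,3,-4],"rotation":[0,0,3.8],"grip":60},
  {"slide":[-27,-5,5],"rotation":[0,0,6.4],"grip":60},
])

```text
t: 1.35
tool_pos: [451.5, 29.7, 274.7]
orientation: [[-0.058, 0.998, 0.002], [0.998, 0.058, 0.0], [0.0, 0.002, -1.0]]
force: [0.4, -0.1, 0.9]
width: 52.4
grip_force: 0.0
```

jog_arm([
  {"slide":[-27.5,-2,5],"rotation":[0,0,6.4],"grip":60},
  {"slide":[-27.5,1,5],"rotation":[0,0,6.4],"grip":60},
  {"slide":[-27,4,5],"rotation":[0,0,6.4],"grip":60},
  {"slide":[-26.5,7,5],"rotation":[0,0,6.4],"grip":60},
  {"slide":[-25.5,10,5],"rotation":[0,0,6.4],"grip":60},
])

```text
t: 1.77
tool_pos: [447.8, -105.7, 248.1]
orientation: [[0.481, 0.877, -0.0], [0.877, -0.481, 0.0], [0.0, -0.0, -1.0]]
force: [0.6, 0.1, -0.3]
width: 51.9
grip_force: 0.0
```

jog_arm([
  {"slide":[-24.5,12.5,5],"rotation":[0,0,6.4],"grip":60},
  {"slide":[-23,15,5],"rotation":[0,0,6.4],"grip":60},
  {"slide":[-21,18,5],"rotation":[0,0,6.4],"grip":60},
  {"slide":[-19,20,5],"rotation":[0,0,6.4],"grip":60},
  {"slide":[0,0,0],"rotation":[0,0,0],"grip":60},
])

```text
t: 2.18
tool_pos: [444.2, -219.7, 227.7]
orientation: [[0.817, 0.577, -0.001], [0.577, -0.817, -0.002], [-0.002, 0.001, -1.0]]
force: [-0.8, -0.4, -0.8]
width: 52.1
grip_force: 0.0
```

```bash
python3 - <<'E'
from fit import *
o=get_obs();print(o['t'],o['tool_pos'],o['qpos'],o['force'])
s,P,M,f=shot('wrist','pics/w1.png');m=np.isfinite(P).all(-1);A=P[m];C=s['pixels'][m]
print(M[:3,3], m.mean())
for c in[(483,-195),(635,-222)]:
  try: pans(A,C,[c],[0])
  except Exception as e: print(e)
Q=A[(A[:,2]>100)&(A[:,2]<200)];print(len(Q),Q.min(0) if len(Q) else 0,Q.max(0) if len(Q) else 0)
E
```

```text
2.1833 [ 444.20720538 -219.73435329  227.72322835] [-0.31543083  0.02092964  0.70038408  1.81786275 -0.01186877  1.30824866
 -0.56807242] [-0.84559465 -0.43907722 -0.77038041]
[ 503.37931973 -177.87414046  389.9544755 ] 0.9937265625
[ 483.9 -193.9] R39.3 hang -145.2 hr 81 n698 nh265 e0.81
[ 635.3 -221.6] R33.0 hang -121.5 hr 75 n679 nh346 e1.07
19517 [ 253.87627218 -458.68347703  100.01278505] [723.12191896  45.61397943 199.6155079 ]
```

View pics/w1.png

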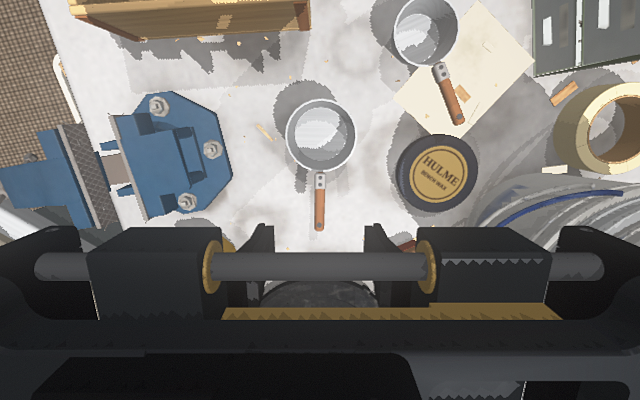

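The wrist view shows the middle pan at (320,135), handle down to (320,230), the small pan at (425,30), the tin (437,173) and the vise on the left (180,150). Checking vise clearance and planning the grasp.

```bash
python3 - <<'E'
from plan import *
s,P,M,f=shot('wrist');A=P[np.isfinite(P).all(-1)]
for c,a,L in[((483.9,-193.9),-145.2,81.5),((635.3,-221.6),-121.5,75)]:
    u=np.array([np.cos(np.radians(a)),np.sin(np.radians(a))]);g=np.array(c)+L*u;print(g)
    d=A[:,:2]-g;x=d@u;y=d@[-u[1],u[0]]
    m=(abs(x)<50)&(abs(y)<110)&(A[:,2]>60)&(A[:,2]<150); print('body obst',m.sum(),A[m].max(0) if m.any() else '')
    m=(abs(x)<14)&(abs(y)<62)&(abs(y)>9)&(A[:,2]>15)&(A[:,2]<150); print('finger obst',m.sum(),(np.c_[y,A[:,2]][m]).round()[::20].tolist())
rows([((417,-240.5,95),34.8),((417,-240.5,34),34.8)],45)
E
```

```text
[ 416.97633946 -240.41315577]
body obst 141 [ 416.46162599 -239.40958299   64.92495653]
finger obst 0 []
[ 596.11260765 -285.54801233]
body obst 184 [ 596.57101293 -282.99074628   65.79152761]
finger obst 0 []
[{"slide": [-9.4, 1.0, 33.3], "rotation": [-0.01, 0.01, 0.28], "grip": 45}, {"slide": [-9.4, 1.0, 33.3], "rotation": [-0.01, 0.01, 0.28], "grip": 45}, {"slide": [-9.5, 1.0, 33.3], "rotation": [-0.01, 0.01, 0.28], "grip": 45}, {"slide": [-9.4, 1.1, 33.2], "rotation": [-0.01, 0.01, 0.28], "grip": 45}, {"slide": [-0.0, -0.0, 30.5], "rotation": [0.0, 0.01, -0.01], "grip": 45}]
[{"slide": [-0.0, -0.0, 30.5], "rotation": [0.0, 0.01, -0.01], "grip": 45}]
6 [ 417.  -240.5   34. ]
```

jog_arm([
  {"slide":[-9.5,1,33],"rotation":[0,0,0.3],"grip":45},
  {"slide":[-9.5,1,33],"rotation":[0,0,0.3],"grip":45},
  {"slide":[-9.5,1,33],"rotation":[0,0,0.3],"grip":45},
  {"slide":[-9.5,1,33],"rotation":[0,0,0.3],"grip":45},
  {"slide":[0,0,30],"rotation":[0,0,0],"grip":45},
])

```text
t: 2.7
tool_pos: [416.2, -239.5, 64.9]
orientation: [[0.821, 0.571, -0.0], [0.571, -0.821, 0.001], [0.0, -0.001, -1.0]]
force: [1.2, -0.2, -0.5]
width: 39.9
grip_force: 0.0
```

jog_arm([
  {"slide":[0,0,31],"rotation":[0,0,0],"grip":45},
  {"slide":[0,0,0],"rotation":[0,0,0],"grip":45},
  {"slide":[0,0,0],"rotation":[0,0,0],"grip":45},
  {"slide":[0,0,0],"rotation":[0,0,0],"grip":0},
  {"slide":[0,0,0],"rotation":[0,0,0],"grip":0},
], squeeze=50)

```text
t: 3.12
tool_pos: [419.0, -239.9, 37.5]
orientation: [[0.821, 0.572, 0.003], [0.572, -0.821, -0.0], [0.002, 0.002, -1.0]]
force: [-0.5, 1.2, 1.1]
width: 32.4
grip_force: 0.0
```

jog_arm([
  {"slide":[0,0,0],"grip":0},
  {"slide":[0,0,0],"grip":0},
  {"slide":[0,0,0],"grip":0},
  {"slide":[0,0,0],"grip":0},
  {"slide":[0,0,0],"grip":0},
])

```text
invalid input at $.commands[0]: expected keys slide, rotation, grip
```

jog_arm([
  {"slide":[0,0,0],"rotation":[0,0,0],"grip":0},
  {"slide":[0,0,0],"rotation":[0,0,0],"grip":0},
  {"slide":[0,0,0],"rotation":[0,0,0],"grip":0},
  {"slide":[0,0,0],"rotation":[0,0,0],"grip":0},
  {"slide":[0,0,0],"rotation":[0,0,0],"grip":0},
])

```text
t: 3.53
tool_pos: [417.7, -240.0, 35.9]
orientation: [[0.821, 0.571, 0.001], [0.571, -0.821, -0.0], [0.001, 0.001, -1.0]]
force: [-0.6, 0.2, 3.1]
width: 11.5
grip_force: 50.0
```

jog_arm([
  {"slide":[0,0,-15],"rotation":[0,0,0],"grip":0},
  {"slide":[0,0,-30],"rotation":[0,0,0],"grip":0},
  {"slide":[0,0,-40],"rotation":[0,0,0],"grip":0},
  {"slide":[0,0,-40],"rotation":[0,0,0],"grip":0},
  {"slide":[0,0,-35],"rotation":[0,0,0],"grip":0},
])

```text
t: 3.95
tool_pos: [416.9, -240.2, 197.7]
orientation: [[0.822, 0.57, 0.0], [0.57, -0.822, -0.0], [-0.0, 0.0, -1.0]]
force: [2.3, -0.5, -1.6]
width: 11.7
grip_force: 50.0
```

jog_arm([
  {"slide":[0,0,0],"rotation":[0,0,0],"grip":0},
  {"slide":[0,0,0],"rotation":[0,0,0],"grip":0},
])

```text
t: 4.12
tool_pos: [418.3, -240.1, 196.9]
orientation: [[0.821, 0.571, 0.003], [0.571, -0.821, 0.0], [0.003, 0.002, -1.0]]
force: [-0.1, -0.7, -1.5]
width: 11.7
grip_force: 50.0
```

```bash
python3 - <<'E'
from fit import *
o=get_obs();print(o['t'],o['tool_pos'],np.round(o['orientation'],3).tolist(),o['force'])
s,P,M,f=shot('wrist','pics/w2.png');m=np.isfinite(P).all(-1);A=P[m];C=s['pixels'][m]
tz=o['tool_pos'][2]; z0=tz-34
c=np.array(o['tool_pos'][:2])+81.5*np.array(o['orientation'])[:2,0]
print(c); r=pans(A,C,[c],[z0])[0]
# rim plane fit
c=r[0];rr=np.hypot(A[:,0]-c[0],A[:,1]-c[1]);hsv=cv2.cvtColor(C.reshape(-1,1,3),cv2.COLOR_BGR2HSV).reshape(-1,3)
Q=A[(abs(rr-r[1])<3)&(A[:,2]>z0+25)&(A[:,2]<z0+55)]
B=np.c_[Q[:,:2]-c,np.ones(len(Q))];w=np.ones(len(Q))
for _ in range(10):
    k=np.linalg.lstsq(B*w[:,None],Q[:,2]*w,rcond=None)[0];w=1/(1+abs(Q[:,2]-B@k))
print('plane',k,len(Q),'rel z rim-tcp',k[2]-tz)
E
```

```text
4.1167 [ 418.27311159 -240.07092169  196.92966502] [[0.821, 0.571, 0.003], [0.571, -0.821, 0.0], [0.003, 0.002, -1.0]] [-0.11047702 -0.68193388 -1.4831065 ]
[ 485.18464009 -193.54091587]
[ 484.2 -194.1] R39.5 hang -145.7 hr 94 n3410 nh664 e0.73
plane [-1.96908168e-02 -1.26534009e-02  2.00271841e+02] 7513 rel z rim-tcp 3.3421760022596914
```

```bash
python3 -c "
from plan import *
rows([((462,-61,250),34.9)],0)"
```

```text
[{"slide": [27.7, -24.2, -10.9], "rotation": [-0.0, -0.01, -0.02], "grip": 0}, {"slide": [27.8, -24.2, -10.9], "rotation": [-0.0, -0.01, -0.02], "grip": 0}, {"slide": [27.8, -24.2, -10.9], "rotation": [-0.0, -0.01, -0.02], "grip": 0}, {"slide": [27.7, -24.3, -10.9], "rotation": [-0.0, -0.01, -0.02], "grip": 0}, {"slide": [27.8, -24.2, -11.0], "rotation": [-0.0, -0.01, -0.02], "grip": 0}]
5 [462. -61. 250.]
```

jog_arm([
  {"slide":[20,-18,-10],"rotation":[0,0,0],"grip":0},
  {"slide":[29,-26,-11],"rotation":[0,0,0],"grip":0},
  {"slide":[29,-26,-11],"rotation":[0,0,0],"grip":0},
  {"slide":[29,-26,-11],"rotation":[0,0,0],"grip":0},
  {"slide":[29,-25,-11],"rotation":[0,0,0],"grip":0},
])

```text
t: 4.58
tool_pos: [459.1, -60.9, 248.2]
orientation: [[0.821, 0.571, -0.003], [0.571, -0.821, -0.0], [-0.003, -0.002, -1.0]]
force: [1.0, 0.2, -0.8]
width: 11.3
grip_force: 50.0
```

jog_arm([
  {"slide":[3,0,0],"rotation":[0,0,0],"grip":0},
  {"slide":[0,0,0],"rotation":[0,0,0],"grip":0},
  {"slide":[0,0,0],"rotation":[0,0,0],"grip":0},
])

```text
t: 4.83
tool_pos: [461.7, -61.8, 247.9]
orientation: [[0.821, 0.571, -0.003], [0.571, -0.821, -0.001], [-0.003, -0.001, -1.0]]
force: [0.4, -1.2, -1.2]
width: 11.7
grip_force: 50.0
```

```bash
python3 - <<'E'
from fit import *
o=get_obs();print(o['t'],o['tool_pos'],np.round(o['orientation'],3).tolist(),o['force'])
s,P,M,f=shot('wrist','pics/w3.png');m=np.isfinite(P).all(-1);A=P[m];C=s['pixels'][m]
tz=o['tool_pos'][2]
c=np.array(o['tool_pos'][:2])+80.5*np.array(o['orientation'])[:2,0]
a=pans(A,C,[c],[tz-39])[0];b=pans(A,C,[(618.5,48)],[8])[0];print('delta',b[0]-a[0])
for cc,r in((a[0],a[1]),(b[0],b[1])):
    d=np.hypot(A[:,0]-cc[0],A[:,1]-cc[1]);z=A[(abs(d-r)<1.5),2];h,e=np.histogram(z,np.arange(0,300,1));print('rim z',e[h.argmax()],h.max())
    d_in=A[(d<20),2];print('floor',np.median(d_in))
Q=A[(A[:,2]>91)&(A[:,2]<98)];Q=Q[np.hypot(Q[:,0]-600,Q[:,1]-35)<165];print(cv2.minAreaRect(Q[:,:2].astype(np.float32)))
E
```

```text
4.8333 [461.69400935 -61.79751552 247.87084587] [[0.821, 0.571, -0.003], [0.571, -0.821, -0.001], [-0.003, -0.001, -1.0]] [ 0.42040681 -1.23108906 -1.19397129]
[527.7 -15.9] R39.0 hang -144.7 hr 74 n5182 nh1090 e0.85
[618.3  47.7] R45.6 hang nan hr nan n102 nh0 e0.82
delta [90.61583842 63.65096942]
rim z 252 1010
floor 217.0857462782345
rim z 50 26
floor 14.15510618534276
((558.3977661132812, 4.840545654296875), (126.67335510253906, 210.38186645507812), 38.39509582519531)
```

View pics/w3.png

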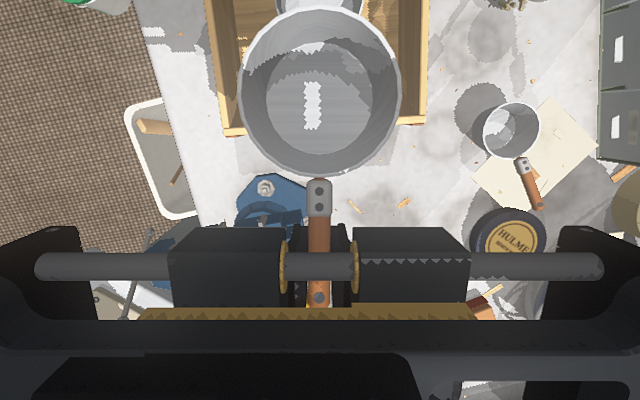

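The wrist view shows the held pan at (320,90) level, in front of the box, hiding most of the large pan (arc at the top, 320,5).

jog_arm([
  {"slide":[30,0,0],"rotation":[0,0,0],"grip":0},
  {"slide":[35,0,0],"rotation":[0,0,0],"grip":0},
  {"slide":[30,-0.5,0],"rotation":[0,0,0],"grip":0},
  {"slide":[16,0,0],"rotation":[0,0,0],"grip":0},
  {"slide":[0,0,30],"rotation":[0,0,0],"grip":0},
])

```text
t: 5.3
tool_pos: [557.6, 3.7, 222.3]
orientation: [[0.821, 0.571, 0.007], [0.571, -0.821, 0.001], [0.006, 0.003, -1.0]]
force: [0.6, 0.3, -1.5]
width: 11.5
grip_force: 50.0
```

jog_arm([
  {"slide":[0,0,35],"rotation":[0,0,0],"grip":0},
  {"slide":[0,0,35],"rotation":[0,0,0],"grip":0},
  {"slide":[0,0,30],"rotation":[0,0,0],"grip":0},
  {"slide":[0,0,20],"rotation":[0,0,0],"grip":0},
  {"slide":[0,0,0],"rotation":[0,0,0],"grip":0},
])

```text
t: 5.72
tool_pos: [549.8, 0.4, 94.6]
orientation: [[0.823, 0.569, -0.008], [0.569, -0.823, -0.002], [-0.008, -0.003, -1.0]]
force: [-1.5, -0.3, -1.9]
width: 11.2
grip_force: 50.0
```

```bash
python3 - <<'E'
from fit import *
o=get_obs();print(o['t'],o['tool_pos'],np.round(o['orientation'],3).tolist(),o['force'])
s,P,M,f=shot('side','pics/s3.png');m=np.isfinite(P).all(-1);A=P[m];C=s['pixels'][m]
c=np.array(o['tool_pos'][:2])+80.5*np.array(o['orientation'])[:2,0]
print(c)
a=pans(A,C,[c],[o['tool_pos'][2]-38])[0];b=pans(A,C,[(618.5,48)],[8])[0]
cv2.imwrite('pics/s3c.png',cv2.resize(s['pixels'][130:310,290:530],None,fx=3,fy=3,interpolation=cv2.INTER_CUBIC))
E
```

```text
5.7167 [5.49768529e+02 4.11102381e-01 9.46186039e+01] [[0.823, 0.569, -0.008], [0.569, -0.823, -0.002], [-0.008, -0.003, -1.0]] [-1.51974752 -0.30394675 -1.92968331]
[615.98889626  46.17894589]
[615.8  44. ] R39.6 hang -144.4 hr 68 n215 nh39 e1.00
[619.5  45.5] R45.8 hang -102.4 hr 97 n81 nh33 e1.03
```

View pics/s3c.png

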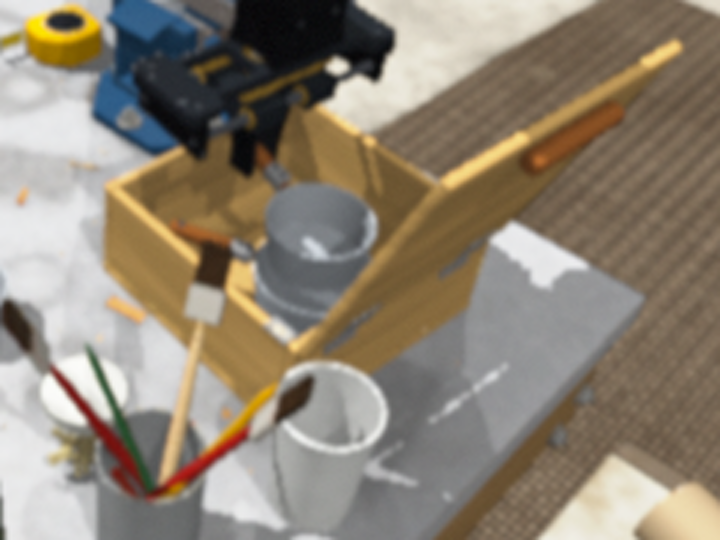

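The view shows the middle pan right over the large pan at (320,240), about 4 mm short. Lower on.

jog_arm([
  {"slide":[2,0,10],"rotation":[0,0,0],"grip":0},
  {"slide":[0,0,10],"rotation":[0,0,0],"grip":0},
  {"slide":[0,0,10],"rotation":[0,0,0],"grip":0},
  {"slide":[0,0,6],"rotation":[0,0,0],"grip":0},
  {"slide":[0,0,0],"rotation":[0,0,0],"grip":0},
])

```text
t: 6.18
tool_pos: [554.2, 3.7, 62.2]
orientation: [[0.821, 0.571, -0.002], [0.571, -0.821, -0.0], [-0.002, -0.001, -1.0]]
force: [-1.0, 0.3, -0.7]
width: 11.3
grip_force: 50.0
```

jog_arm([
  {"slide":[0,0,0],"rotation":[0,0,0],"grip":0},
  {"slide":[0,0,0],"rotation":[0,0,0],"grip":0},
])

```text
t: 6.35
tool_pos: [555.3, 3.7, 64.0]
orientation: [[0.821, 0.571, 0.001], [0.571, -0.821, 0.0], [0.001, 0.0, -1.0]]
force: [0.8, -0.2, -1.4]
width: 11.3
grip_force: 50.0
```

jog_arm([
  {"slide":[-1,0.5,4],"rotation":[0,0,0],"grip":0},
  {"slide":[0,0,4],"rotation":[0,0,0],"grip":0},
  {"slide":[0,0,0],"rotation":[0,0,0],"grip":0},
  {"slide":[0,0,0],"rotation":[0,0,0],"grip":0},
  {"slide":[0,0,0],"rotation":[0,0,0],"grip":0},
])

```text
t: 6.77
tool_pos: [554.5, 2.7, 55.5]
orientation: [[0.821, 0.571, -0.0], [0.571, -0.821, 0.0], [-0.0, -0.0, -1.0]]
force: [0.3, 0.4, -0.4]
width: 11.7
grip_force: 50.0
```

jog_arm([
  {"slide":[0,0,3],"rotation":[0,0,0],"grip":0},
  {"slide":[0,0,0],"rotation":[0,0,0],"grip":0},
  {"slide":[0,0,0],"rotation":[0,0,0],"grip":0},
  {"slide":[0,0,0],"rotation":[0,0,0],"grip":0},
])

```text
t: 7.1
tool_pos: [554.5, 2.8, 52.5]
orientation: [[0.821, 0.571, 0.0], [0.571, -0.821, 0.0], [0.0, -0.0, -1.0]]
force: [-0.2, 0.4, -1.5]
width: 11.2
grip_force: 50.0
```

```bash
python3 - <<'E'
from fit import *
o=get_obs();print(o['t'],o['tool_pos'],np.round(o['orientation'],3).tolist(),o['force'])
s,P,M,f=shot('side');m=np.isfinite(P).all(-1);A=P[m];C=s['pixels'][m]
c=np.array(o['tool_pos'][:2])+80.5*np.array(o['orientation'])[:2,0]
print(c)
a=pans(A,C,[c],[14])[0];b=pans(A,C,[(618.5,48)],[8])[0]
for r in (a,b):
    d=np.hypot(A[:,0]-c[0],A[:,1]-c[1]);z=A[(abs(d-r[1])<3)&(A[:,2]>20),2];h,e=np.histogram(z,np.arange(20,120,1));print([(int(e[i]),int(h[i])) for i in range(20,55)])
E
```

```text
7.1 [554.48243059   2.76074907  52.5267018 ] [[0.821, 0.571, 0.0], [0.571, -0.821, 0.0], [0.0, -0.0, -1.0]] [-0.20487058  0.4373845  -1.52567746]
[620.5853346  48.7026262]
[620.6  45.3] R39.8 hang -136.3 hr 65 n211 nh78 e2.51
[622.2  44.1] R40.7 hang -137.3 hr 64 n231 nh77 e2.76
[(40, 3), (41, 9), (42, 9), (43, 11), (44, 8), (45, 11), (46, 14), (47, 14), (48, 19), (49, 15), (50, 12), (51, 15), (52, 13), (53, 13), (54, 20), (55, 22), (56, 17), (57, 30), (58, 32), (59, 19), (60, 4), (61, 1), (62, 1), (63, 0), (64, 0), (65, 1), (66, 0), (67, 0), (68, 0), (69, 0), (70, 0), (71, 0), (72, 0), (73, 0), (74, 0)]
[(40, 2), (41, 8), (42, 7), (43, 9), (44, 8), (45, 9), (46, 11), (47, 13), (48, 12), (49, 13), (50, 11), (51, 12), (52, 11), (53, 8), (54, 18), (55, 19), (56, 16), (57, 31), (58, 30), (59, 20), (60, 5), (61, 1), (62, 1), (63, 1), (64, 0), (65, 1), (66, 0), (67, 0), (68, 1), (69, 0), (70, 0), (71, 0), (72, 0), (73, 0), (74, 0)]
```

jog_arm([
  {"slide":[0,0,1.5],"rotation":[0,0,0],"grip":0},
  {"slide":[0,0,0],"rotation":[0,0,0],"grip":0},
  {"slide":[0,0,0],"rotation":[0,0,0],"grip":0},
  {"slide":[0,0,0],"rotation":[0,0,0],"grip":0},
])

```text
t: 7.48
tool_pos: [554.5, 2.7, 51.0]
orientation: [[0.821, 0.571, 0.0], [0.571, -0.821, 0.0], [0.0, -0.0, -1.0]]
force: [0.5, -0.6, -1.3]
width: 11.7
grip_force: 50.0
```

jog_arm([
  {"slide":[0,0,1.5],"rotation":[0,0,0],"grip":0},
  {"slide":[0,0,0],"rotation":[0,0,0],"grip":0},
  {"slide":[0,0,0],"rotation":[0,0,0],"grip":0},
  {"slide":[0,0,0],"rotation":[0,0,0],"grip":0},
])

```text
t: 7.82
tool_pos: [554.8, 2.7, 49.9]
orientation: [[0.821, 0.571, 0.001], [0.571, -0.821, 0.0], [0.001, 0.0, -1.0]]
force: [-3.2, -0.5, 4.4]
width: 11.1
grip_force: 50.0
```

jog_arm([
  {"slide":[0,0,0],"rotation":[0,0,0],"grip":25},
  {"slide":[0,0,0],"rotation":[0,0,0],"grip":40},
  {"slide":[0,0,0],"rotation":[0,0,0],"grip":40},
  {"slide":[0,0,0],"rotation":[0,0,0],"grip":40},
  {"slide":[0,0,-15],"rotation":[0,0,0],"grip":40},
])

```text
t: 8.23
tool_pos: [552.7, 2.8, 62.3]
orientation: [[0.821, 0.571, -0.004], [0.571, -0.821, -0.001], [-0.004, -0.002, -1.0]]
force: [0.0, 0.5, -0.7]
width: 32.4
grip_force: 0.0
```

jog_arm([
  {"slide":[0,0,-30],"rotation":[0,0,0],"grip":40},
  {"slide":[0,0,-40],"rotation":[0,0,0],"grip":40},
  {"slide":[0,0,-40],"rotation":[0,0,0],"grip":40},
  {"slide":[-20,0,-35],"rotation":[0,0,0],"grip":40},
  {"slide":[-30,0,0],"rotation":[0,0,0],"grip":40},
])

```text
t: 8.65
tool_pos: [517.2, -24.8, 216.1]
orientation: [[0.82, 0.572, 0.01], [0.572, -0.82, 0.001], [0.009, 0.005, -1.0]]
force: [0.5, -1.4, 1.2]
width: 34.7
grip_force: 0.0
```

jog_arm([
  {"slide":[-30,0,0],"rotation":[0,0,0],"grip":40},
  {"slide":[0,0,0],"rotation":[0,0,0],"grip":40},
  {"slide":[0,0,0],"rotation":[0,0,0],"grip":40},
])

```text
t: 8.9
tool_pos: [488.1, -43.7, 209.9]
orientation: [[0.822, 0.569, 0.001], [0.569, -0.822, 0.001], [0.002, -0.001, -1.0]]
force: [-0.4, -0.4, 0.4]
width: 34.9
grip_force: 0.0
```

```bash
cat > chk.py <<'E'
from fit import *
def chk(cs,zb,png=None,n='wrist'):
    o=get_obs();print(o['t'],np.round(o['tool_pos'],1),np.round(o['force'],1))
    s,P,M,f=shot(n,png);m=np.isfinite(P).all(-1);A=P[m];C=s['pixels'][m]
    for c,z,in zip(cs,zb):
        try:r=pans(A,C,[c],[z])[0]
        except Exception as e: print(e);continue
        d=np.hypot(A[:,0]-r[0][0],A[:,1]-r[0][1])
        Q=A[(abs(d-r[1])<2.5)&(abs(A[:,2]-z-42)<7)];B=np.c_[Q[:,:2]-r[0],np.ones(len(Q))];w=np.ones(len(Q))
        for _ in range(10):
            k=np.linalg.lstsq(B*w[:,None],Q[:,2]*w,rcond=None)[0];w=1/(1+abs(Q[:,2]-B@k))
        print(' rim plane',np.round(k,3),'floor',np.median(A[d<18,2]))
    return A,C
E
python3 - <<'E'
from chk import *
A,C=chk([(620,48)],[14],'pics/w4.png')
d=np.hypot(A[:,0]-620,A[:,1]-48);Q=A[(d>43)&(d<52)&(A[:,2]>46)&(A[:,2]<53)];
s=least_squares(lambda p:np.hypot(Q[:,0]-p[0],Q[:,1]-p[1])-p[2],[620,48,46],loss='soft_l1');print('large',s.x,len(Q))
E
```

```text
8.9 [488.1 -43.7 209.9] [-0.4 -0.4  0.4]
[619.5  47.9] R39.6 hang -115.9 hr 71 n683 nh1143 e2.83
 rim plane [-1.8000e-02 -1.4000e-02  5.5383e+01] floor 20.24897492798749
large [618.66315159  48.14611172  45.86866535] 576
```

View pics/w4.png

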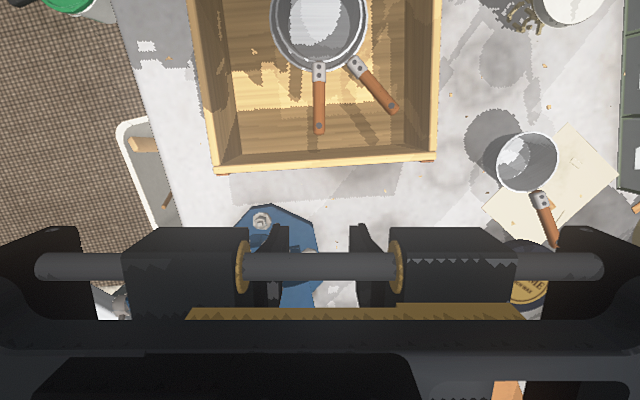

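Middle pan is nested in the large one at (320,30), handles 40° apart. Now the small pan.

```bash
python3 -c "
from plan import *
rows([((585,-262,200),58.5),((596,-285.5,100),58.5),((596,-285.5,34),58.5)],40)"
```

```text
[{"slide": [-7.7, 39.2, 1.6], "rotation": [-0.0, -0.01, -3.95], "grip": 40}, {"slide": [-10.3, 38.5, 1.6], "rotation": [-0.0, -0.01, -3.95], "grip": 40}, {"slide": [-13.0, 37.7, 1.6], "rotation": [-0.0, -0.01, -3.95], "grip": 40}, {"slide": [-15.5, 36.8, 1.6], "rotation": [-0.0, -0.01, -3.95], "grip": 40}, {"slide": [-18.1, 35.6, 1.6], "rotation": [-0.0, -0.01, -3.95], "grip": 40}]
[{"slide": [-20.4, 34.2, 1.6], "rotation": [-0.0, -0.01, -3.95], "grip": 40}, {"slide": [-4.8, 7.2, 33.3], "rotation": [-0.0, -0.0, -0.01], "grip": 40}, {"slide": [-4.8, 7.2, 33.4], "rotation": [-0.0, -0.0, -0.01], "grip": 40}, {"slide": [-4.8, 7.3, 33.3], "rotation": [-0.0, -0.0, -0.01], "grip": 40}, {"slide": [0.0, -0.0, 33.0], "rotation": [-0.0, -0.01, 0.01], "grip": 40}]
[{"slide": [0.0, -0.0, 33.0], "rotation": [-0.0, -0.01, 0.01], "grip": 40}]
11 [ 596.  -285.5   34. ]
```

jog_arm([
  {"slide":[-7.5,39,1.5],"rotation":[0,0,-4],"grip":40},
  {"slide":[-10.5,38.5,1.5],"rotation":[0,0,-4],"grip":40},
  {"slide":[-13,37.5,1.5],"rotation":[0,0,-4],"grip":40},
  {"slide":[-15.5,37,1.5],"rotation":[0,0,-4],"grip":40},
  {"slide":[-18,35.5,1.5],"rotation":[0,0,-4],"grip":40},
])

```text
t: 9.37
tool_pos: [570.9, -225.9, 201.1]
orientation: [[0.571, 0.821, -0.0], [0.821, -0.571, -0.0], [-0.0, -0.0, -1.0]]
force: [1.2, 0.9, 0.4]
width: 34.8
grip_force: 0.0
```

jog_arm([
  {"slide":[-20.5,34,1.5],"rotation":[0,0,-3.7],"grip":40},
  {"slide":[-5,7,33],"rotation":[0,0,0],"grip":40},
  {"slide":[-5,7,33],"rotation":[0,0,0],"grip":40},
  {"slide":[-5,7,33],"rotation":[0,0,0],"grip":40},
  {"slide":[0,0,15],"rotation":[0,0,0],"grip":40},
])

```text
t: 9.78
tool_pos: [594.1, -285.3, 80.7]
orientation: [[0.523, 0.852, -0.006], [0.853, -0.523, 0.001], [-0.002, -0.006, -1.0]]
force: [-0.0, 0.4, -1.1]
width: 34.8
grip_force: 0.0
```

jog_arm([
  {"slide":[0,0,0],"rotation":[0,0,0],"grip":40},
  {"slide":[0,0,0],"rotation":[0,0,0],"grip":40},
  {"slide":[0,0,0],"rotation":[0,0,0],"grip":40},
])

```text
t: 10.03
tool_pos: [596.5, -285.1, 87.7]
orientation: [[0.522, 0.853, 0.002], [0.853, -0.522, -0.001], [0.0, 0.002, -1.0]]
force: [-0.4, -0.9, 0.2]
width: 34.8
grip_force: 0.0
```

```bash
python3 - <<'E'
from chk import *
chk([(635.3,-221.6)],[0])
from plan import *
rows([((596,-285.5,36),58.5)],40)
E
```

```text
10.0333 [ 596.5 -285.1   87.7] [-0.4 -0.9  0.2]
[ 636.3 -221.7] R32.7 hang -121.9 hr 73 n1830 nh877 e0.81
 rim plane [-1.0000e-03 -0.0000e+00  4.1586e+01] floor 6.264558000985602
[{"slide": [-0.3, -0.2, 26.1], "rotation": [0.07, -0.02, 0.03], "grip": 40}, {"slide": [-0.3, -0.3, 26.1], "rotation": [0.07, -0.02, 0.03], "grip": 40}]
2 [ 595.9 -285.5   36. ]
```

jog_arm([
  {"slide":[0,0,26],"rotation":[0,0,0],"grip":40},
  {"slide":[0,0,26],"rotation":[0,0,0],"grip":40},
  {"slide":[0,0,0],"rotation":[0,0,0],"grip":40},
  {"slide":[0,0,0],"rotation":[0,0,0],"grip":40},
  {"slide":[0,0,0],"rotation":[0,0,0],"grip":0},
])

```text
t: 10.5
tool_pos: [596.4, -285.7, 36.8]
orientation: [[0.522, 0.853, 0.002], [0.853, -0.522, -0.001], [0.001, 0.003, -1.0]]
force: [-0.1, -1.0, 0.4]
width: 32.6
grip_force: 0.0
```

jog_arm([
  {"slide":[0,0,0],"rotation":[0,0,0],"grip":0},
  {"slide":[0,0,0],"rotation":[0,0,0],"grip":0},
  {"slide":[0,0,0],"rotation":[0,0,0],"grip":0},
  {"slide":[0,0,0],"rotation":[0,0,0],"grip":0},
  {"slide":[0,0,0],"rotation":[0,0,0],"grip":0},
])

```text
t: 10.92
tool_pos: [595.5, -285.5, 35.2]
orientation: [[0.523, 0.853, 0.001], [0.853, -0.523, -0.0], [0.0, 0.001, -1.0]]
force: [-0.7, -1.0, 2.6]
width: 11.5
grip_force: 50.0
```

jog_arm([
  {"slide":[0,0,-15],"rotation":[0,0,0],"grip":0},
  {"slide":[0,0,-35],"rotation":[0,0,0],"grip":0},
  {"slide":[0,0,-40],"rotation":[0,0,0],"grip":0},
  {"slide":[0,0,-40],"rotation":[0,0,0],"grip":0},
  {"slide":[0,0,-40],"rotation":[0,0,0],"grip":0},
])

```text
t: 11.33
tool_pos: [594.6, -285.3, 207.3]
orientation: [[0.523, 0.852, -0.0], [0.852, -0.523, -0.0], [-0.0, -0.0, -1.0]]
force: [0.7, 0.6, -2.1]
width: 11.6
grip_force: 49.9
```

jog_arm([
  {"slide":[0,0,-40],"rotation":[0,0,0],"grip":0},
  {"slide":[0,0,0],"rotation":[0,0,0],"grip":0},
  {"slide":[0,0,0],"rotation":[0,0,0],"grip":0},
])

```text
t: 11.58
tool_pos: [596.0, -286.1, 248.1]
orientation: [[0.523, 0.852, 0.005], [0.852, -0.523, -0.002], [0.001, 0.005, -1.0]]
force: [-0.2, 0.7, -2.7]
width: 11.3
grip_force: 49.9
```

```bash
python3 - <<'E'
from chk import *
o=get_obs();c=np.array(o['tool_pos'][:2])+75*np.array(o['orientation'])[:2,0];print(c)
chk([c],[o['tool_pos'][2]-36])
from plan import *
a=-6.0;u=np.array([np.cos(np.radians(a)),np.sin(np.radians(a))])
g=np.array([619.5,48])-74.5*u;print(g)
rows([((530,-130,250),30),((g[0],g[1],230),a)],0)
E
```

```text
[ 635.18262035 -222.14630201]
11.5833 [ 596.  -286.1  248.1] [-0.2  0.7 -2.7]
[ 635.8 -222. ] R32.7 hang -122.1 hr 67 n3511 nh1211 e0.82
 rim plane [-2.00000e-03 -7.00000e-03  2.53667e+02] floor 218.45557473648813
[545.4081188   55.78737051]
[{"slide": [19.7, -27.4, -0.9], "rotation": [0.01, -0.01, 5.7], "grip": 0}, {"slide": [16.9, -29.2, -0.9], "rotation": [0.01, -0.01, 5.7], "grip": 0}, {"slide": [13.9, -30.7, -0.9], "rotation": [0.01, -0.01, 5.7], "grip": 0}, {"slide": [10.7, -31.9, -0.9], "rotation": [0.01, -0.01, 5.7], "grip": 0}, {"slide": [7.6, -32.9, -0.9], "rotation": [0.01, -0.01, 5.7], "grip": 0}]
[{"slide": [17.7, -25.5, 3.3], "rotation": [0.0, -0.0, 6.0], "grip": 0}, {"slide": [14.9, -27.2, 3.3], "rotation": [0.0, -0.0, 6.0], "grip": 0}, {"slide": [12.0, -28.7, 3.3], "rotation": [0.0, -0.0, 6.0], "grip": 0}, {"slide": [8.9, -29.8, 3.3], "rotation": [0.0, -0.0, 6.0], "grip": 0}, {"slide": [5.8, -30.5, 3.4], "rotation": [0.0, -0.0, 6.0], "grip": 0}]
[{"slide": [2.6, -30.9, 3.3], "rotation": [0.0, -0.0, 6.0], "grip": 0}]
11 [545.4  55.7 230. ]
```

jog_arm([
  {"slide":[19.5,-27.5,-1],"rotation":[0,0,5.7],"grip":0},
  {"slide":[17,-29,-1],"rotation":[0,0,5.7],"grip":0},
  {"slide":[14,-30.5,-1],"rotation":[0,0,5.7],"grip":0},
  {"slide":[10.5,-32,-1],"rotation":[0,0,5.7],"grip":0},
  {"slide":[7.5,-33,-1],"rotation":[0,0,5.7],"grip":0},
])

```text
t: 12.05
tool_pos: [528.1, -128.4, 247.8]
orientation: [[0.868, 0.496, -0.003], [0.496, -0.868, 0.0], [-0.003, -0.002, -1.0]]
force: [0.1, 1.2, -0.6]
width: 11.2
grip_force: 49.9
```

jog_arm([
  {"slide":[17.5,-25.5,3],"rotation":[0,0,6],"grip":0},
  {"slide":[15,-27,3],"rotation":[0,0,6],"grip":0},
  {"slide":[12,-28.5,3],"rotation":[0,0,6],"grip":0},
  {"slide":[9,-30,3],"rotation":[0,0,6],"grip":0},
  {"slide":[6,-30.5,3],"rotation":[0,0,6],"grip":0},
])

```text
t: 12.47
tool_pos: [541.8, 26.1, 233.0]
orientation: [[1.0, -0.005, -0.003], [-0.005, -1.0, -0.0], [-0.003, 0.0, -1.0]]
force: [1.7, 0.1, -1.9]
width: 11.1
grip_force: 49.9
```

jog_arm([
  {"slide":[2.5,-31,3],"rotation":[0,0,6],"grip":0},
  {"slide":[0,0,0],"rotation":[0,0,0],"grip":0},
  {"slide":[0,0,0],"rotation":[0,0,0],"grip":0},
  {"slide":[0,0,0],"rotation":[0,0,0],"grip":0},
])

```text
t: 12.8
tool_pos: [544.8, 54.9, 230.5]
orientation: [[0.995, -0.103, -0.002], [-0.103, -0.995, -0.001], [-0.002, 0.001, -1.0]]
force: [0.3, -0.0, -1.4]
width: 11.2
grip_force: 49.9
```

```bash
cat > d.py <<'E'
from chk import *
o=get_obs();T=np.array(o['orientation']);c=np.array(o['tool_pos'][:2])+75.4*T[:2,0];print(np.degrees(np.arctan2(T[1,0],T[0,0])))
chk([c],[o['tool_pos'][2]-36])
d=np.array([619.2,48])-c;print('predicted c',c,'need tool x,y',d@T[:2,0],d@T[:2,1])
E
python3 d.py
```

```text
-5.939119243351846
12.8 [544.8  54.9 230.5] [ 0.3 -0.  -1.4]
[619.7  47.2] R32.7 hang 173.5 hr 66 n3446 nh1218 e0.80
 rim plane [-1.00000e-02  2.00000e-03  2.36023e+02] floor 200.7139228891499
predicted c [619.7631441   47.07794228] need tool x,y -0.6555269374178158 -0.8588399818194593
```

jog_arm([
  {"slide":[0,-0.8,30],"rotation":[0,0,0],"grip":0},
  {"slide":[0,0,38],"rotation":[0,0,0],"grip":0},
  {"slide":[0,0,38],"rotation":[0,0,0],"grip":0},
  {"slide":[0,0,25],"rotation":[0,0,0],"grip":0},
  {"slide":[0,0,12],"rotation":[0,0,0],"grip":0},
])

```text
t: 13.27
tool_pos: [543.3, 54.5, 85.0]
orientation: [[0.994, -0.106, -0.005], [-0.106, -0.994, -0.002], [-0.005, 0.002, -1.0]]
force: [-1.3, -0.5, -1.6]
width: 11.6
grip_force: 49.9
```

jog_arm([
  {"slide":[0,0,0],"rotation":[0,0,0],"grip":0},
  {"slide":[0,0,0],"rotation":[0,0,0],"grip":0},
  {"slide":[0,0,0],"rotation":[0,0,0],"grip":0},
  {"slide":[0,0,0],"rotation":[0,0,0],"grip":0},
])

```text
t: 13.6
tool_pos: [546.9, 56.3, 90.5]
orientation: [[0.994, -0.105, 0.003], [-0.105, -0.994, 0.001], [0.003, -0.001, -1.0]]
force: [-0.1, -0.6, 0.2]
width: 11.4
grip_force: 49.9
```

```bash
python3 d.py
```

```text
-6.014670048475062
13.6 [546.9  56.3  90.5] [-0.1 -0.6  0.2]
[621.7  48.6] R32.6 hang 173.4 hr 67 n3580 nh1248 e0.82
 rim plane [-5.0000e-03  3.0000e-03  9.6262e+01] floor 61.07187778423703
predicted c [621.8851106   48.43095523] need tool x,y -2.6251619169852574 0.7099257241873507
```

jog_arm([
  {"slide":[-2,0.5,8],"rotation":[0,0,0],"grip":0},
  {"slide":[0,0,9],"rotation":[0,0,0],"grip":0},
  {"slide":[0,0,9],"rotation":[0,0,0],"grip":0},
  {"slide":[0,0,4],"rotation":[0,0,0],"grip":0},
  {"slide":[0,0,0],"rotation":[0,0,0],"grip":0},
])

```text
t: 14.07
tool_pos: [542.6, 55.9, 57.0]
orientation: [[0.995, -0.105, -0.002], [-0.105, -0.995, -0.001], [-0.002, 0.001, -1.0]]
force: [-0.2, -0.4, -1.1]
width: 11.5
grip_force: 49.9
```

jog_arm([
  {"slide":[0,0,0],"rotation":[0,0,0],"grip":0},
  {"slide":[0,0,0],"rotation":[0,0,0],"grip":0},
  {"slide":[0,0,0],"rotation":[0,0,0],"grip":0},
  {"slide":[0,0,0],"rotation":[0,0,0],"grip":0},
])

```text
t: 14.4
tool_pos: [543.8, 56.1, 58.9]
orientation: [[0.995, -0.105, 0.001], [-0.105, -0.995, 0.0], [0.001, -0.0, -1.0]]
force: [-0.6, -0.5, -0.9]
width: 11.4
grip_force: 49.9
```

jog_arm([
  {"slide":[0,0,2],"rotation":[0,0,0],"grip":0},
  {"slide":[0,0,0],"rotation":[0,0,0],"grip":0},
  {"slide":[0,0,0],"rotation":[0,0,0],"grip":0},
  {"slide":[0,0,0],"rotation":[0,0,0],"grip":0},
])

```text
t: 14.73
tool_pos: [543.6, 56.0, 56.6]
orientation: [[0.995, -0.105, 0.0], [-0.105, -0.995, 0.0], [0.0, -0.0, -1.0]]
force: [-0.0, 0.2, -1.0]
width: 11.5
grip_force: 49.9
```

jog_arm([
  {"slide":[0,0,1.3],"rotation":[0,0,0],"grip":0},
  {"slide":[0,0,0],"rotation":[0,0,0],"grip":0},
  {"slide":[0,0,0],"rotation":[0,0,0],"grip":0},
  {"slide":[0,0,0],"rotation":[0,0,0],"grip":0},
])

```text
t: 15.07
tool_pos: [543.7, 56.0, 55.4]
orientation: [[0.995, -0.105, 0.0], [-0.105, -0.995, 0.0], [0.0, -0.0, -1.0]]
force: [-0.5, 0.4, 1.1]
width: 11.7
grip_force: 49.9
```

```bash
python3 d.py
```

```text
-6.005646834209635
15.0667 [543.7  56.   55.4] [-0.5  0.4  1.1]
[617.9  46.7] R34.2 hang -131.1 hr 67 n5404 nh4436 e4.67
 rim plane [ 1.0000e-03 -2.0000e-03  6.1601e+01] floor 26.251853652954452
predicted c [618.73377374  48.15204618] need tool x,y 0.47957543689229853 0.10243211473444977
```

jog_arm([
  {"slide":[0,0,0],"rotation":[0,0,0],"grip":20},
  {"slide":[0,0,0],"rotation":[0,0,0],"grip":35},
  {"slide":[0,0,0],"rotation":[0,0,0],"grip":35},
  {"slide":[0,0,0],"rotation":[0,0,0],"grip":35},
  {"slide":[0,0,-15],"rotation":[0,0,0],"grip":35},
])

```text
t: 15.53
tool_pos: [541.8, 55.8, 68.2]
orientation: [[0.995, -0.104, -0.004], [-0.104, -0.995, -0.001], [-0.004, 0.002, -1.0]]
force: [-0.4, -0.2, 0.4]
width: 28.9
grip_force: 0.0
```

jog_arm([
  {"slide":[0,0,-30],"rotation":[0,0,0],"grip":35},
  {"slide":[0,0,-40],"rotation":[0,0,0],"grip":35},
  {"slide":[0,0,-40],"rotation":[0,0,0],"grip":35},
  {"slide":[-10,0,-40],"rotation":[0,0,0],"grip":35},
  {"slide":[-20,0,-30],"rotation":[0,0,0],"grip":0},
])

```text
t: 15.95
tool_pos: [514.9, 58.6, 253.4]
orientation: [[0.994, -0.106, 0.003], [-0.106, -0.994, -0.0], [0.003, -0.0, -1.0]]
force: [-0.0, 1.3, -0.2]
width: 28.5
grip_force: 0.0
```

jog_arm([
  {"slide":[0,0,0],"rotation":[0,0,0],"grip":0},
  {"slide":[0,0,0],"rotation":[0,0,0],"grip":0},
  {"slide":[0,0,0],"rotation":[0,0,0],"grip":0},
])

```text
t: 16.2
tool_pos: [513.5, 59.3, 249.8]
orientation: [[0.995, -0.104, -0.0], [-0.104, -0.995, 0.0], [-0.0, -0.0, -1.0]]
force: [0.4, -0.3, -0.7]
width: 11.5
grip_force: 0.0
```

```bash
python3 - <<'E'
from chk import *
A,C=chk([(619,48)],[20],'pics/w5.png')
d=np.hypot(A[:,0]-619,A[:,1]-48)
for lo,hi,z in((30,37,62),(37.8,44.2,56),(43.8,50,50)):
    Q=A[(d>lo)&(d<hi)&(abs(A[:,2]-z)<2.5)]
    s=least_squares(lambda p:np.hypot(Q[:,0]-p[0],Q[:,1]-p[1])-p[2],[619,48,lo+3],loss='soft_l1')
    B=np.c_[Q[:,:2]-s.x[:2],np.ones(len(Q))];print(s.x,len(Q),np.linalg.lstsq(B,Q[:,2],rcond=None)[0])
# lid: points of lid plane
b=np.radians(38.4);ex=np.array([np.cos(b),np.sin(b)]);ey=np.array([-ex[1],ex[0]])
z=np.load('side.npz');P=z['P'].reshape(-1,3);P=P[np.isfinite(P).all(1)]
D=P[:,:2]-[595,33]
bx,by=D@ex,D@ey
m=(P[:,2]>91)&(P[:,2]<98)&(abs(bx)<125)&(abs(by)<125)
print('box rim x',np.percentile(bx[m],[1,50,99]),'y',np.percentile(by[m],[1,50,99]))
m=(P[:,2]>120)&(P[:,2]<310)&(bx>95)&(bx<230)&(abs(by)<112)
H=m;print('lid x/z',[(int(z0),np.round(np.percentile(bx[H&(abs(P[:,2]-z0)<4)],[5,50,95])),np.round(np.percentile(by[H&(abs(P[:,2]-z0)<4)],[2,98]))) for z0 in range(130,310,25) if (H&(abs(P[:,2]-z0)<4)).any()], P[H][:,2].max())
E
```

```text
16.2 [513.5  59.3 249.8] [ 0.4 -0.3 -0.7]
[617.   46.4] R34.6 hang -140.7 hr 73 n936 nh1208 e4.98
 rim plane [5.4000e-02 6.7000e-02 5.9383e+01] floor 26.270729150440218
[618.34939403  48.65258088  33.09953923] 555 [-1.05109752e-03  7.37784370e-04  6.18610722e+01]
[620.29694363  49.09316709  39.81540621] 523 [-4.26625050e-03 -1.42121981e-03  5.59130870e+01]
[619.11301667  48.7269169   46.12064611] 653 [-1.88505409e-03  7.60966961e-04  4.98764755e+01]
box rim x [-109.08035483  -47.71915912  119.2661767 ] y [-108.08986363  -52.75556793  103.73900243]
lid x/z [(130, array([115., 120., 122.]), array([-105.,  101.])), (155, array([125., 129., 131.]), array([-105.,  103.])), (180, array([133., 138., 139.]), array([-105.,   98.])), (205, array([141., 146., 148.]), array([-105.,   54.])), (230, array([150., 155., 157.]), array([-105.,    7.])), (255, array([158., 163., 165.]), array([-106.,   96.])), (280, array([171., 181., 186.]), array([-105.,   80.]))] 296.0000924084862
```

View pics/w5.png

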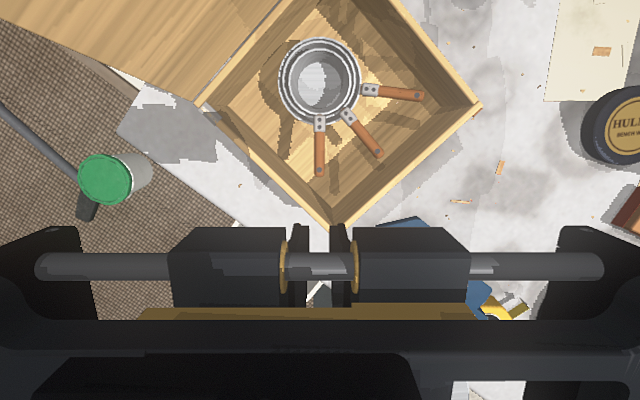

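The picture shows all three pans concentric at (320,80), handles fanned about 40° apart, well inside the walls. Now go over the lid, left of the cleat, and push it from behind.

```bash
python3 -c "
from plan import *
rows([((600,130,330),38.4),((717,205,330),38.4)],0)"
```

```text
[{"slide": [11.2, -11.4, -11.6], "rotation": [0.0, 0.01, -6.34], "grip": 0}, {"slide": [12.4, -10.0, -11.6], "rotation": [0.0, 0.01, -6.34], "grip": 0}, {"slide": [13.5, -8.6, -11.5], "rotation": [0.0, 0.01, -6.34], "grip": 0}, {"slide": [14.3, -7.1, -11.6], "rotation": [0.0, 0.01, -6.34], "grip": 0}, {"slide": [15.0, -5.4, -11.5], "rotation": [0.0, 0.01, -6.34], "grip": 0}]
[{"slide": [15.6, -3.8, -11.6], "rotation": [0.0, 0.01, -6.34], "grip": 0}, {"slide": [15.8, -2.0, -11.5], "rotation": [0.0, 0.01, -6.34], "grip": 0}, {"slide": [34.6, 3.5, -0.0], "rotation": [-0.0, 0.0, -0.0], "grip": 0}, {"slide": [34.6, 3.5, -0.0], "rotation": [-0.0, 0.0, -0.0], "grip": 0}, {"slide": [34.6, 3.4, -0.0], "rotation": [-0.0, 0.0, -0.0], "grip": 0}]
[{"slide": [34.5, 3.5, -0.0], "rotation": [-0.0, 0.0, -0.0], "grip": 0}]
11 [717. 205. 330.]
```

jog_arm([
  {"slide":[11,-11.5,-12],"rotation":[0,0,-6.3],"grip":0},
  {"slide":[12.5,-10,-12],"rotation":[0,0,-6.3],"grip":0},
  {"slide":[13.5,-8.5,-12],"rotation":[0,0,-6.3],"grip":0},
  {"slide":[14.5,-7,-12],"rotation":[0,0,-6.3],"grip":0},
  {"slide":[15,-5.5,-12],"rotation":[0,0,-6.3],"grip":0},
])

```text
t: 16.67
tool_pos: [576.1, 110.1, 308.9]
orientation: [[0.9, 0.435, -0.003], [0.435, -0.9, -0.001], [-0.003, 0.0, -1.0]]
force: [-0.4, -0.4, 0.8]
width: 0.3
grip_force: 0.0
```

jog_arm([
  {"slide":[15.5,-4,-12],"rotation":[0,0,-6.3],"grip":0},
  {"slide":[16,-2,-12],"rotation":[0,0,-6.5],"grip":0},
  {"slide":[0,0,0],"rotation":[0,0,0],"grip":0},
  {"slide":[0,0,0],"rotation":[0,0,0],"grip":0},
])

```text
t: 17.0
tool_pos: [600.8, 130.1, 332.4]
orientation: [[0.786, 0.619, -0.002], [0.619, -0.786, -0.002], [-0.003, 0.0, -1.0]]
force: [0.3, 0.4, -0.1]
width: 0.4
grip_force: 0.0
```

jog_arm([
  {"slide":[30,3.5,0],"rotation":[0,0,0],"grip":0},
  {"slide":[35,3.5,0],"rotation":[0,0,0],"grip":0},
  {"slide":[35,3.5,0],"rotation":[0,0,0],"grip":0},
  {"slide":[38,3.5,0],"rotation":[0,0,0],"grip":0},
  {"slide":[0,0,0],"rotation":[0,0,0],"grip":0},
])

```text
t: 17.42
tool_pos: [720.5, 209.2, 324.8]
orientation: [[0.784, 0.621, -0.009], [0.621, -0.784, -0.004], [-0.009, -0.002, -1.0]]
force: [-1.6, 0.8, -3.5]
width: 0.4
grip_force: 0.0
```

jog_arm([
  {"slide":[0,0,0],"rotation":[0,0,0],"grip":0},
  {"slide":[0,0,0],"rotation":[0,0,0],"grip":0},
])

```text
t: 17.58
tool_pos: [717.3, 203.2, 332.6]
orientation: [[0.787, 0.617, -0.002], [0.617, -0.787, -0.002], [-0.003, 0.0, -1.0]]
force: [-0.2, 0.4, 0.2]
width: 0.8
grip_force: 0.0
```

```bash
python3 - <<'E'
from h import *
o=get_obs();print(o['t'],o['tool_pos'],o['qpos'],o['force']);d=np.array(o['tool_pos'][:2])-[594,31]
print('box xy',d@[.784,.621],d@[-.621,.784])
s,P,M,f=shot('side');cv2.imwrite('pics/s6.png',cv2.resize(s['pixels'][60:280,300:600],None,fx=2.5,fy=2.5))
E
```

```text
17.5833 [717.31984587 203.2108604  332.61181423] [-0.58258692  0.64706195  0.51422887  0.85733779 -0.30207167  1.6988417
 -1.10391178] [-0.21524857  0.35177163  0.21944889]
box xy 203.6257034710053 58.4316902733986
```

View pics/s6.png

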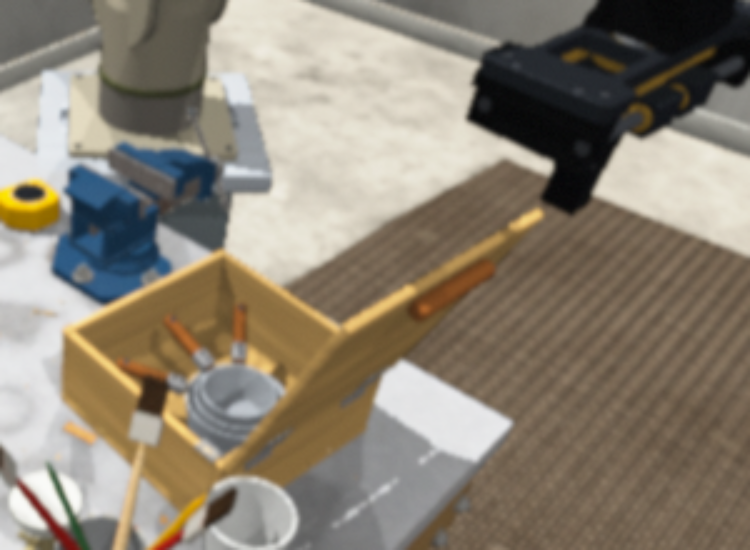

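The fingers (565,190) are behind the lid, left of the cleat (455,290). Descend and push.

jog_arm([
  {"slide":[0,0,25],"rotation":[0,0,0],"grip":0},
  {"slide":[0,0,28],"rotation":[0,0,0],"grip":0},
  {"slide":[0,0,15],"rotation":[0,0,0],"grip":0},
  {"slide":[0,0,0],"rotation":[0,0,0],"grip":0},
  {"slide":[0,0,0],"rotation":[0,0,0],"grip":0},
])

```text
t: 18.05
tool_pos: [716.6, 203.9, 267.8]
orientation: [[0.786, 0.619, 0.0], [0.619, -0.786, 0.001], [0.001, -0.001, -1.0]]
force: [0.4, 0.1, 0.6]
width: 0.6
grip_force: 0.0
```

jog_arm([
  {"slide":[-10,0,0],"rotation":[0,0,0],"grip":0},
  {"slide":[-10,0,0],"rotation":[0,0,0],"grip":0},
  {"slide":[-10,0,0],"rotation":[0,0,0],"grip":0},
  {"slide":[-10,0,0],"rotation":[0,0,0],"grip":0},
  {"slide":[-10,0,0],"rotation":[0,0,0],"grip":0},
])

```text
t: 18.47
tool_pos: [678.4, 173.0, 269.5]
orientation: [[0.785, 0.619, 0.004], [0.619, -0.785, 0.002], [0.004, 0.001, -1.0]]
force: [-0.3, 1.0, -0.1]
width: 0.7
grip_force: 0.2
```

jog_arm([
  {"slide":[-10,0,0],"rotation":[0,0,0],"grip":0},
  {"slide":[-10,0,0],"rotation":[0,0,0],"grip":0},
  {"slide":[-10,0,0],"rotation":[0,0,0],"grip":0},
  {"slide":[0,0,0],"rotation":[0,0,0],"grip":0},
  {"slide":[0,0,0],"rotation":[0,0,0],"grip":0},
])

```text
t: 18.88
tool_pos: [655.1, 154.7, 268.8]
orientation: [[0.785, 0.619, 0.003], [0.619, -0.785, 0.002], [0.004, 0.0, -1.0]]
force: [0.6, -0.2, -0.0]
width: 0.5
grip_force: 0.0
```

jog_arm([
  {"slide":[-10,0,0],"rotation":[0,0,0],"grip":0},
  {"slide":[-10,0,0],"rotation":[0,0,0],"grip":0},
  {"slide":[-10,0,0],"rotation":[0,0,0],"grip":0},
  {"slide":[0,0,0],"rotation":[0,0,0],"grip":0},
  {"slide":[0,0,0],"rotation":[0,0,0],"grip":0},
])

```text
t: 19.3
tool_pos: [631.6, 136.8, 267.2]
orientation: [[0.785, 0.62, 0.001], [0.62, -0.785, 0.001], [0.002, 0.0, -1.0]]
force: [-0.3, -0.1, -0.3]
width: 0.5
grip_force: 0.0
```

jog_arm([
  {"slide":[0,0,-10],"rotation":[0,0,0],"grip":0},
  {"slide":[0,0,-10],"rotation":[0,0,0],"grip":0},
  {"slide":[0,0,0],"rotation":[0,0,0],"grip":0},
  {"slide":[0,0,0],"rotation":[0,0,0],"grip":0},
  {"slide":[0,0,0],"rotation":[0,0,0],"grip":0},
])

```text
t: 19.72
tool_pos: [631.3, 136.6, 286.2]
orientation: [[0.785, 0.62, 0.0], [0.62, -0.785, 0.0], [0.0, 0.0, -1.0]]
force: [-0.4, 0.2, -0.6]
width: 0.6
grip_force: 0.0
```

```bash
python3 - <<'E'
from h import *
o=get_obs();print(o['t'],o['tool_pos'],o['force'])
s,P,M,f=shot('side')
D=P[...,:2]-[594,31];bx=D@[.784,.621];by=D@[-.621,.784]
m=(abs(bx)<100)&(abs(by)<100)&(P[...,2]<135)
q=P[m][:,2];print('z pct in box',np.percentile(q,[2,10,50,90,98]))
B=np.c_[bx[m],by[m],np.ones(m.sum())];w=np.ones(len(q))
for _ in range(10):
    k=np.linalg.lstsq(B*w[:,None],q*w,rcond=None)[0];w=1/(1+abs(q-B@k))
print(k)
E
```

```text
19.7167 [631.32623952 136.62752561 286.2416645 ] [-0.38167469  0.18510538 -0.57387405]
z pct in box [-863.56222358  102.8311525   104.48216638  105.95696088  115.99513969]
[-1.54186328e-03 -6.05066200e-04  1.04541770e+02]
```

jog_arm([
  {"slide":[0,0,-15],"rotation":[0,0,0],"grip":0},
  {"slide":[0,0,0],"rotation":[0,0,0],"grip":0},
  {"slide":[0,0,0],"rotation":[0,0,0],"grip":0},
  {"slide":[0,0,0],"rotation":[0,0,0],"grip":0},
  {"slide":[0,0,0],"rotation":[0,0,0],"grip":0},
])

```text
t: 20.18
tool_pos: [630.9, 136.5, 300.4]
orientation: [[0.785, 0.62, -0.001], [0.62, -0.785, -0.0], [-0.001, -0.0, -1.0]]
force: [0.5, 0.2, 0.1]
width: 0.5
grip_force: 0.0
```

```bash
python3 -c "
from plant import *
print(close_job())"
```

```text
the job is handed in; nothing more can be done
None
```

The job is handed in at about 20 s; no verdict came back. Before the lid closed, the three pans measured nested and flat with handles about 40° apart, and the lid then measured flat shut. I did not re-measure the sanding block, tin and jar, but the arm was not driven into any of them.

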